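# Date-stamp an egg box

### The arm

A 7-joint arm with a two-finger parallel gripper is mounted at the origin on the work surface; the furniture and walls round the work are solid. World frame = base frame: x ahead of the robot, y to its left, z up, the work surface at z = 0. Lengths are in mm, angles in rad, forces in N, time in s.
With the tool pointing down it reaches from about 425 to 825 mm from the base axis. Payload 3.6 kg.
Tool frame: the origin (TCP) lies midway between the tips of the shut fingers; the grasp point (between the pads) lies 19 mm behind it; y points along the fingers, x is the direction in which the jaws open and shut, and the axes are right-handed (so a half turn about y gives the same grasp; the last joint's range is limited). The gripper opens to 85 mm and grips with 20 to 120 N. Pads are 22 mm wide; open, the fingers measure 114 mm over their backs; the gripper's body (76 mm by 85 mm) begins 54 mm behind the grasp point. The pads swing forward as they close: fully open they stand 13 mm farther back than shut.
Start: joints at [-1.351, 0.615, -0.013, 1.423, 0.008, 1.103, -0.04], TCP at [158.764, 630.283, 231.297] pointing down, gripper open.
Joint ranges: [-3.12, 3.12], [-0.3, 2.06], [-1.34, 1.32], [0.26, 2.42], [-1.36, 4.5], [0.01, 1.98], [-2.84, 2.84]. Speed limits (rad/s): [2.79, 2.79, 3.14, 3.14, 3.14, 3.14, 3.14].

### API

Orientations are given as a 3x3 rotation matrix whose columns are the frame's x, y, z axes.
In Python, from station import ctrl gives the robot as it stands.
- The arm moves only by the tool arm_command, never from a script. Its argument "steps" is a list of rows, each a list of 3 entries, a list of its own where there are three numbers: the closure in counts, from 0 (fully open) to 255 (shut), then the shift along the tool's x, y, z in units of 25 mm (1.0 is 25 mm), then the turn about the tool's y in units of 5 degrees (1.0 is 5 degrees). In form: [[grip, [tx, ty, tz], spin], ...]. A call has 1 to 12 rows; each row shifts and turns the commanded pose from where the row before left it, along the tool's axes as they then stand; what a row does not reach is not made up. A row lasts 1/12 s, in which the tool goes at most 41.7 mm and 7.16 degrees, less where a joint would pass 70% of its speed; a pose out of reach is approached as far as the arm can. A call is refused whole if a number of a shift passes 1 or a number of a turn 1, either way. A call with a gripper value outside its range is refused whole. The fingers move at their own pace and stop on an object; the grip force is fixed at half the most. Time passes only in rows, so rows that do not move let the fingers close. It gives the time, the measured TCP pose, the force and the opening at its end, in the units of the state.
- ctrl.read_state(): the state, without advancing time (a new reading comes with each control period).
- ctrl.get_image(name): name is "scene" or "side" or "wrist"; returns (picture, depth): 400x640x3 uint8, red, green, blue; 400x640 float32, mm along the optical axis (not along the pixel's ray), 0 where there is no reading.
- ctrl.get_calibration(name): a dict with "intrinsics" (3x3 intrinsics, pixels), "k1" (the pictures are not rectified: a ray, as slopes to the right and down, at radius r is drawn at 1 + k1 r^2 times it, then the intrinsics apply), "rvec" (rotation vector, rad) and "tvec" (3), from world to camera coordinates, as OpenCV has them. Camera axes: x right, y down, z forward; pixel columns grow to the right and rows downward; lengths in mm; the calibration is good to about 2 mm. A picture is of the moment at which its call begins: read the wrist's pose just before it. get_calibration takes no time and is no camera call; for the wrist camera it gives the pose at the moment of the call.
- ctrl.hand_in(): hands the job in, once; it reports no verdict.
Trained networks look in the newest picture that a camera, given by its name, has taken for a name from the list of things; names that differ only in an ending like _2 or _b are one class to them, and where a whole thing is asked for, a point or a joint stands for the part that bears it (a point fixed in the world has none). Each returns a list of dicts, best first, with "score" (0 to 1); they miss things now and then, are a little off and sometimes report something else, mostly with a low value. They report only what shows in the picture. A call takes as long as a camera call.
- ctrl.silhouettes(query, camera): "region" (400x640 bool, what is visible of it) and "position" ([row, column] in pixels, amid what is visible of it).
- ctrl.place_of(query, camera): "position" ([row, column] in pixels: a listed point, or the origin of a listed thing).
The state is a dict: "time_s": time; "joints": joint angles; "dq": joint speeds; "tau": joint torques, N m; "position": TCP position; "orientation": TCP orientation; "ft_force": force on the tool from outside, world axes, zero at the start; "moment": the same for the moment, N m; "width": finger opening in mm.
Only numpy, scipy, OpenCV 4.12 (cv2) and the standard library are available. Lean on these libraries where they do the work, as an engineer would, in place of code of your own. Each camera call takes 0.05 s, during which the arm holds its last target. There are 200 camera calls.

### The job

One of the three egg boxes on the counter wears a blank white label on its lid and must get its best-before date: take the black self-inking date stamp out of its tray, stand it square and centred on that label, then press it down all the way, firmly but without crushing the box. Pulp takes the ink slowly, so finish while you are still holding the stamp fully down on the label. Do not press the stamp down anywhere else, and leave the other egg boxes, the sugar shaker and the desk bell where they are.

Things in the scene. Friction and masses are not known exactly. Their poses are not given: they have to be found in the camera images.
- egg_box_dated: the grey pulp egg box with the blank white label: closed, 110 x 156 x 70 mm (long side along its y), loose, about 0.4 kg; origin at the centre of its underside, z up. Its flat lid top is 74 x 122 mm, 70 mm above the counter.
- label (a point): centre of the blank white label (green border, 50 mm along x, 70 mm along y) on top of that egg box's lid, 72 mm above the counter; axes as the egg box's: x across the short side, y along the long side, z up. The stamp's long side belongs along the label's y, either way round.
- date_stamp: the self-inking date stamp, standing upright in its tray: grey foot 42 mm (x) x 60 mm (y), 22 mm high, with a black cap above it; 0.16 kg in all, 96 mm high unpressed; origin at the centre of the foot's underside (the printing face), z up, y along its long side. Grip it by the black cap across the 42 mm side.
- cap_top (a point): centre of the flat top of the black cap, 96 mm above the foot's underside when unpressed; the cap measures 42 mm (x) x 60 mm (y) and 60 mm in height, so unpressed it spans 36 to 96 mm above the underside.
- stamp_cap (a joint): how far the cap is pushed down over the foot, in m: 0 unpressed, 0.014 fully down (hard stop). A spring pushes it back: 3 N starts it, 10 N holds it fully down.
- stamp_tray: the stamp's low grey tray, fixed to the counter, 52 x 70 x 9 mm with a 3 mm floor (the stamp's underside stands 3 mm above the counter) and 2 mm play round the stamp's foot; origin at the centre of its underside.
- egg_box_plain1: a grey pulp egg box of the same size without the white label (with its printed sticker only): stays where it is; origin at the centre of its underside.
- egg_box_plain2: another such egg box without the white label: stays where it is; origin at the centre of its underside.
- shaker: sugar shaker, 44 mm across, 90 mm high: stays where it is; origin at the centre of its underside.
- bell: brass desk bell, 84 mm across, 61 mm high: stays where it is; origin at the centre of its underside.

How it is judged (in metres and radians):
On the way, in this order (a step that is already met when the one before it is completed fails the run):
1. the stamp stands on the label, square and centred, not yet pressed (horizontal distance between date_stamp and label below 0.009 m and z of date_stamp in the frame of label below 0.004 m and contact force between date_stamp and egg_box_dated above 0.2 N and angle between the y axis of date_stamp and the y axis of label, either way round below 0.18 rad and value of joint stamp_cap below 0.006 m).
2. the stamp is pressed down all the way on the label (value of joint stamp_cap above 0.012 m and horizontal distance between date_stamp and label below 0.009 m and angle between the y axis of date_stamp and the y axis of label, either way round below 0.18 rad), for 0.3 s.
At the end, for the whole second after the job is handed in: The robot holds the stamp upright on the label, cap at least 12 of 14 mm down and at least 6 N on the box, centre within 9 mm and long side within 10 degrees of the label's; that egg box stands flat on the counter; other egg boxes, shaker and bell moved less than 20 mm (all of step 2 and angle between each of date_stamp, egg_box_dated's own z axis and vertical below 0.1 rad and z of date_stamp in the frame of label below 0.004 m and contact force between date_stamp and egg_box_dated above 6 N and contact force between the fingers and date_stamp above 3 N and linear speed of date_stamp below 0.02 m/s and height (world z) of egg_box_dated below 0.01 m and distance of each of egg_box_plain1, egg_box_plain2, shaker, bell from where it was at the start of the episode below 0.02 m); the arm keeps its last pose, push and grip.
It fails at once if the stamp is pressed down (more than 6 mm) away from the label (value of joint stamp_cap above 0.006 m and (horizontal distance between date_stamp and label above 0.015 m or z of date_stamp in the frame of label above 0.01 m)).
It fails at once if the box is crushed: more than 40 N on it (contact force between any of date_stamp, the arm and egg_box_dated above 40 N).
It fails at once if another egg box, the shaker or the bell is moved more than 20 mm (distance of any of egg_box_plain1, egg_box_plain2, shaker, bell from where it was at the start of the episode above 0.02 m).
It also fails if it takes over 40 s, if anything falls off the work surface, if the arm or the gripper's body presses on something with over 40 N, if the wrist force passes 120 N, or if a joint passes its speed limit or range.

## Working session

There is one attempt and no reset: what is moved stays moved. The work goes in short steps, Python scripts to look and compute and a tool call to move; the robot and the scene stay as the last step left them, time stands still between calls to the robot, and variables do not carry over. Pictures are saved under pics/ and viewed, about 8 in all and at most 12, crops included, and the job is handed in when it is done.

Besides the shell and the picture viewer there is one more tool, called by a JSON object that holds its "op" and its "data", one argument or row to a line. arm_command: Moves the arm, as the interface text tells. Its arguments: {"type":"object","properties":{"steps":{"type":"array","items":{"type":"array"}}},"required":["steps"]}

```bash
mkdir -p pics
cat > h.py <<'E'
import numpy as np, cv2
from station import ctrl
def ray(cam,pix,cal=None):
    c=cal or ctrl.get_calibration(cam); K=np.array(c['intrinsics']);r,cc=pix
    x=(cc-K[0,2])/K[0,0];y=(r-K[1,2])/K[1,1]; d=np.hypot(x,y);s=d
    for _ in range(20): s=d/(1+c['k1']*s*s)
    f=s/d if d>0 else 1
    R=cv2.Rodrigues(np.array(c['rvec'],float))[0];t=np.array(c['tvec'],float).ravel()
    return -R.T@t, R.T@np.array([x*f,y*f,1.])
def atz(cam,pix,z,cal=None):
    o,d=ray(cam,pix,cal); return o+d*(z-o[2])/d[2]
def atd(cam,pix,dep,cal=None):
    o,d=ray(cam,pix,cal); return o+d*dep
E
python3 - <<'E'
from h import *
s=ctrl.read_state();print({k:np.round(v,3).tolist() for k,v in s.items()})
H=dict(label=72,cap_top=99,date_stamp=3,egg_box_dated=0,egg_box_plain1=0,shaker=0,bell=0)
ims=[]
for cam in('scene','side'):
    im,d=ctrl.get_image(cam);cv2.imwrite(f'pics/{cam}0.png',im[:,:,::-1])
    for q,z in H.items():
        for r in ctrl.place_of(q,cam)[:4]: print(cam,q,round(r['score'],2),np.round(r['position']),np.round(atz(cam,r['position'],z)))
E
```

```text
{'time_s': 0.0, 'joints': [-1.351, 0.616, -0.013, 1.425, 0.008, 1.103, -0.04], 'dq': [-0.0, 0.0, 0.001, 0.0, 0.001, 0.001, 0.001], 'tau': [0.001, -46.923, 0.259, -17.103, 0.01, 0.01, -0.0], 'position': [158.59, 629.561, 230.14], 'orientation': [[0.244, -0.001, -0.97], [0.97, -0.003, 0.244], [-0.003, -1.0, -0.0]], 'ft_force': [-0.034, -0.613, -0.27], 'moment': [0.015, 0.061, 0.001], 'width': 85.108}
scene label 0.57 [228. 383.] [ 630. -187.   72.]
scene cap_top 0.81 [192. 250.] [494. 197.  99.]
scene date_stamp 0.97 [209. 251.] [500. 221.   3.]
scene date_stamp 0.75 [210. 253.] [501. 212.   3.]
scene egg_box_dated 0.78 [249. 382.] [ 618. -200.    0.]
scene egg_box_dated 0.45 [308. 382.] [ 452. -299.    0.]
scene egg_box_plain1 0.93 [231. 319.] [563. -10.   0.]
scene egg_box_plain1 0.93 [309. 383.] [ 451. -302.    0.]
scene shaker 0.57 [201. 328.] [678.  45.   0.]
scene bell 0.76 [186. 295.] [669. 176.   0.]
side label 0.95 [185. 307.] [ 638. -198.   72.]
side label 0.55 [248. 251.] [625. 143.  72.]
side cap_top 0.9 [263. 288.] [515. 206.  99.]
side date_stamp 0.88 [309. 295.] [500. 212.   3.]
side egg_box_dated 0.63 [208. 309.] [ 635. -207.    0.]
side egg_box_plain1 0.79 [205. 388.] [ 439. -304.    0.]
side egg_box_plain1 0.63 [246. 311.] [556. -19.   0.]
side shaker 0.72 [248. 252.] [684.  37.   0.]
side bell 0.94 [278. 221.] [687. 169.   0.]
```

View pics/scene0.png

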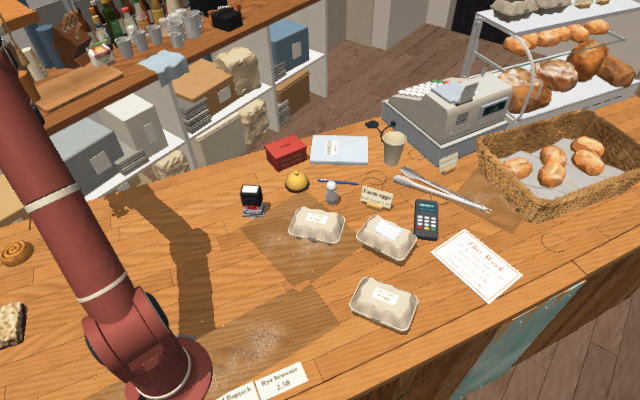

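View pics/side0.png

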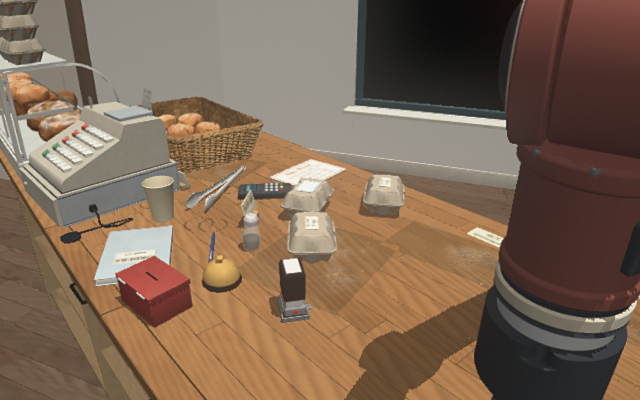

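Two views agree: the label is at about (632,-195), in the scene image at px (382,228). The stamp is at about (500,214), px (251,209). I'll move above the stamp.

{"op": "arm_command", "data": {
  "steps": [
    [0,[-0.7,0,-0.96],0],
    [0,[-0.7,0,-0.96],0],
    [0,[-0.7,0,-0.96],0],
    [0,[-0.7,0,-0.96],0],
    [0,[-0.7,0,-0.96],0],
    [0,[-0.7,0,-0.96],0],
    [0,[-0.7,0,-0.96],0],
    [0,[-0.7,0,-0.96],0],
    [0,[-0.7,0,-0.96],0],
    [0,[-0.7,0,-0.96],0],
    [0,[-0.7,0,-0.96],0],
    [0,[-0.7,0,-0.96],0]
  ]
}}

```text
time_s: 1.8
position: [387.6, 355.2, 231.6]
orientation: [[0.244, 0.0, -0.97], [0.97, 0.0, 0.244], [0.001, -1.0, -0.0]]
ft_force: [0.0, 0.2, -0.3]
width: 85.6
```

{"op": "arm_command", "data": {
  "steps": [
    [0,[-0.7,0,-0.9],0],
    [0,[-0.7,0,-0.9],0],
    [0,[-0.7,0,-0.9],0],
    [0,[-0.7,0,-0.9],0],
    [0,[0,0,0],0],
    [0,[0,0,0],0]
  ]
}}

```text
time_s: 2.3
position: [458.3, 264.5, 231.5]
orientation: [[0.249, 0.001, -0.969], [0.969, -0.0, 0.249], [-0.0, -1.0, -0.001]]
ft_force: [-0.6, 0.1, 0.2]
width: 85.4
```

```bash
cat > look.py <<'E'
import sys
from h import *
name=sys.argv[1]
s=ctrl.read_state();print(s['time_s'],np.round(s['position'],1),np.round(s['orientation'],3).tolist(),np.round(s['joints'],2),s['width'],np.round(s['ft_force'],1))
cal=ctrl.get_calibration('wrist');im,d=ctrl.get_image('wrist');cv2.imwrite(f'pics/{name}.png',im[:,:,::-1])
for a in sys.argv[2:]:
    q,z=a.split(':');z=float(z)
    for r in ctrl.place_of(q,'wrist')[:2]: print(q,round(r['score'],2),np.round(r['position']),np.round(atz('wrist',r['position'],z,cal),1))
    for r in ctrl.silhouettes(q,'wrist')[:1]:
        m=r['region'].astype(np.uint8); ys,xs=np.nonzero(m&(d>0))
        P=np.array([atd('wrist',(y,x),d[y,x],cal) for y,x in list(zip(ys,xs))[::3]])
        T=P[abs(P[:,2]-z)<5]
        if len(T)>20:
            b=cv2.minAreaRect(T[:,:2].astype(np.float32));print(' top',len(T),np.round(b[0],1),np.round(b[1],1),round(b[2],1),'medz',np.median(T[:,2]).round(1))
            print(np.round(cv2.boxPoints(b)).tolist())
E
python3 look.py w1 cap_top:99 date_stamp:3
```

```text
2.3 [458.3 264.5 231.5] [[0.249, 0.001, -0.969], [0.969, -0.0, 0.249], [-0.0, -1.0, -0.001]] [-0.59  0.43  0.03  1.77 -0.02  0.94  0.77] 85.4364037351771 [-0.6  0.1  0.2]
cap_top 0.81 [248. 280.] [504.3 208.2  99. ]
 top 583 [503.3 209.3] [41.1 57.8] 31.5 medz 98.4
[[471.0, 223.0], [501.0, 174.0], [536.0, 195.0], [506.0, 245.0]]
date_stamp 0.97 [217. 290.] [505.1 208.5   3. ]
```

View pics/w1.png

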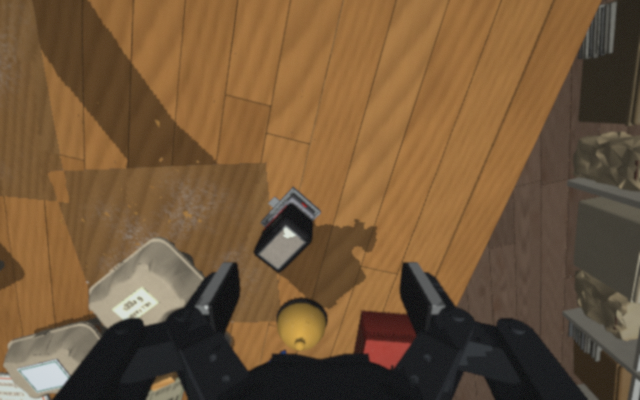

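The wrist view shows the stamp cap at px (283,243). Its centre is (503.5,209), with the short side at 31.5° in world. I'll turn +44° about the tool y axis and go above it.

{"op": "arm_command", "data": {
  "steps": [
    [0,[0,0,0],0.98],
    [0,[0,0,0],0.98],
    [0,[0,0,0],0.98],
    [0,[0,0,0],0.98],
    [0,[0,0,0],0.98],
    [0,[0,0,0],0.98],
    [0,[0,0,0],0.98],
    [0,[0,0,0],0.98],
    [0,[0,0,0],0.98],
    [0,[0,0,0],0],
    [0,[0,0,0],0]
  ]
}}

```text
time_s: 3.47
position: [456.4, 267.3, 231.3]
orientation: [[0.848, -0.0, -0.53], [0.53, 0.0, 0.848], [-0.0, -1.0, 0.0]]
ft_force: [-0.4, -0.9, 1.1]
width: 85.5
```

{"op": "arm_command", "data": {
  "steps": [
    [0,[0.13,0.6,-0.7],0],
    [0,[0.13,0.6,-0.7],0],
    [0,[0.13,0.6,-0.7],0],
    [0,[0,0.6,-0.7],0],
    [0,[0,0,0],0],
    [0,[0,0,0],0],
    [0,[0,0,0],0]
  ]
}}

```text
time_s: 4.05
position: [501.8, 213.5, 171.8]
orientation: [[0.849, 0.0, -0.528], [0.528, 0.001, 0.849], [0.001, -1.0, 0.001]]
ft_force: [0.2, 0.3, -0.2]
width: 85.6
```

```bash
python3 look.py w2 cap_top:99
```

```text
4.05 [501.8 213.5 171.8] [[0.849, 0.0, -0.528], [0.528, 0.001, 0.849], [0.001, -1.0, 0.001]] [-0.59  0.53  0.22  1.81 -0.15  0.82  0.26] 85.57004832897101 [ 0.2  0.3 -0.2]
cap_top 0.59 [224. 322.] [505.8 210.1  99. ]
 top 1033 [503.7 209.9] [40.8 57.9] 32.7 medz 98.4
[[471.0, 223.0], [502.0, 175.0], [536.0, 197.0], [505.0, 245.0]]
```

View pics/w2.png

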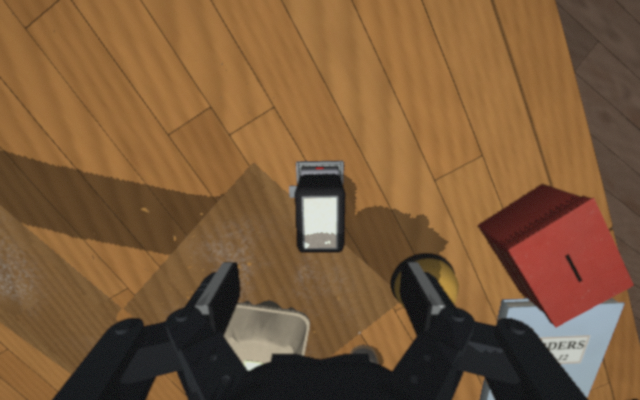

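The stamp sits square between the fingers, at px (320,222). I'll lower and grip.

{"op": "arm_command", "data": {
  "steps": [
    [0,[0,0.5,-0.16],0],
    [0,[0,0.6,0],0],
    [0,[0,0.6,0],0],
    [0,[0,0.6,0],0],
    [0,[0,0.6,0],0],
    [0,[0,0.6,0],0],
    [0,[0,0.6,0],0],
    [0,[0,0.4,0],0],
    [0,[0,0.2,0],0],
    [0,[0,0,0],0],
    [0,[0,0,0],0]
  ]
}}

```text
time_s: 5.12
position: [504.5, 209.1, 54.3]
orientation: [[0.85, 0.001, -0.527], [0.527, 0.0, 0.85], [0.001, -1.0, -0.0]]
ft_force: [0.4, 1.4, -0.2]
width: 85.3
```

{"op": "arm_command", "data": {
  "steps": [
    [255,[0,0,0],0],
    [255,[0,0,0],0],
    [255,[0,0,0],0],
    [255,[0,0,0],0],
    [255,[0,0,0],0],
    [255,[0,0,0],0],
    [255,[0,0,0],0],
    [255,[0,0,0],0],
    [255,[0,0,0],0],
    [255,[0,0,0],0]
  ]
}}

```text
time_s: 5.95
position: [504.5, 208.8, 54.0]
orientation: [[0.85, 0.001, -0.526], [0.526, 0.0, 0.85], [0.001, -1.0, -0.0]]
ft_force: [0.6, 0.8, 3.5]
width: 41.5
```

{"op": "arm_command", "data": {
  "steps": [
    [255,[0,-0.3,0],0],
    [255,[0,-0.7,0],0],
    [255,[0,-0.9,0],0],
    [255,[0,-0.9,0],0],
    [255,[0,-0.9,0],0],
    [255,[0,-0.9,0],0],
    [255,[0,-0.9,0],0],
    [255,[0,-0.7,0],0],
    [255,[0,-0.3,0],0],
    [255,[0,0,0],0]
  ]
}}

```text
time_s: 6.78
position: [504.6, 208.8, 217.7]
orientation: [[0.85, 0.002, -0.526], [0.526, 0.001, 0.85], [0.003, -1.0, -0.0]]
ft_force: [1.1, 0.4, -1.2]
width: 41.4
```

{"op": "arm_command", "data": {
  "steps": [
    [255,[-0.2,0,-0.6],0],
    [255,[-0.4,0,-0.9],0],
    [255,[-0.4,0,-0.9],0],
    [255,[-0.4,0,-0.9],0],
    [255,[-0.4,0,-0.9],0],
    [255,[-0.4,0,-0.9],0],
    [255,[-0.4,0,-0.9],0],
    [255,[-0.4,0,-0.9],0],
    [255,[-0.4,0,-0.9],0],
    [255,[-0.4,0,-0.9],0],
    [255,[-0.3,0,-0.9],0],
    [255,[-0.1,0,-0.9],0]
  ]
}}

```text
time_s: 7.78
position: [550.9, -71.6, 214.3]
orientation: [[0.851, -0.006, -0.525], [0.525, -0.0, 0.851], [-0.005, -1.0, 0.003]]
ft_force: [-0.0, 0.6, -2.1]
width: 41.4
```

{"op": "arm_command", "data": {
  "steps": [
    [255,[0,0,-0.9],0],
    [255,[0,0,-0.9],0],
    [255,[0,0,-0.6],0],
    [255,[0,0,-0.3],0],
    [255,[0,0,0],0],
    [255,[0,0,0],0],
    [255,[0,0,0],0]
  ]
}}

```text
time_s: 8.37
position: [587.8, -125.3, 215.5]
orientation: [[0.849, -0.002, -0.528], [0.528, 0.002, 0.849], [-0.001, -1.0, 0.003]]
ft_force: [0.7, 0.3, -1.4]
width: 41.2
```

```bash
python3 look.py w3 label:72 cap_top:72
```

```text
8.3667 [ 587.8 -125.3  215.5] [[0.849, -0.002, -0.528], [0.528, 0.002, 0.849], [-0.001, -1.0, 0.003]] [ 0.02  0.56  0.25  1.6  -0.16  1.    0.88] 41.16351902228172 [ 0.7  0.3 -1.4]
 top 40 [ 660.9 -142.2] [10.  24.5] 51.3 medz 68.7
[[648.0, -138.0], [667.0, -154.0], [674.0, -146.0], [655.0, -131.0]]
cap_top 0.84 [315. 321.] [ 670.9 -256.7   72. ]
```

View pics/w3.png

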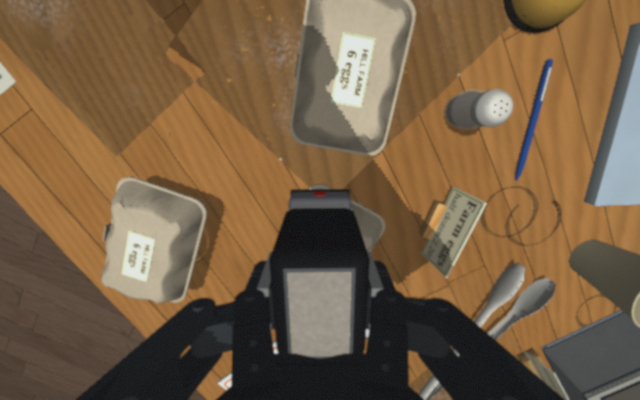

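The wrist camera looks towards tool +z, so the held stamp hides the label. I'll go past the label so that it comes into view.

{"op": "arm_command", "data": {
  "steps": [
    [255,[0,0,-0.5],0],
    [255,[0,0,-0.9],0],
    [255,[0,0,-0.9],0],
    [255,[0,0,-0.9],0],
    [255,[0,0,-0.9],0],
    [255,[0,0,-0.9],0],
    [255,[0,0,-0.9],0],
    [255,[0,0,-0.9],0],
    [255,[0,0,-0.6],0],
    [255,[0,0,-0.3],0],
    [255,[0,0,0],0],
    [255,[0,0,0],0]
  ]
}}

```text
time_s: 9.62
position: [689.7, -290.1, 216.0]
orientation: [[0.85, -0.001, -0.527], [0.527, 0.001, 0.85], [-0.0, -1.0, 0.002]]
ft_force: [0.9, 0.3, -1.4]
width: 41.6
```

```bash
python3 look.py w4 label:72 egg_box_dated:70
```

```text
9.6167 [ 689.7 -290.1  216. ] [[0.85, -0.001, -0.527], [0.527, 0.001, 0.85], [-0.0, -1.0, 0.002]] [ 0.26  0.81  0.25  1.09 -0.19  1.26  1.05] 41.59343223956027 [ 0.9  0.3 -1.4]
label 0.82 [ 82. 321.] [ 633.1 -197.7   72. ]
label 0.55 [ 82. 139.] [ 487.4 -287.2   72. ]
 top 3463 [ 632.7 -198. ] [ 79.2 125.6] 2.8 medz 69.9
[[590.0, -137.0], [596.0, -263.0], [675.0, -259.0], [669.0, -133.0]]
egg_box_dated 0.6 [ 89. 322.] [ 637.3 -202.5   70. ]
 top 3632 [ 633.4 -198.6] [ 81.  128.4] 2.4 medz 69.8
[[590.0, -136.0], [596.0, -264.0], [677.0, -261.0], [671.0, -133.0]]
```

View pics/w4.png

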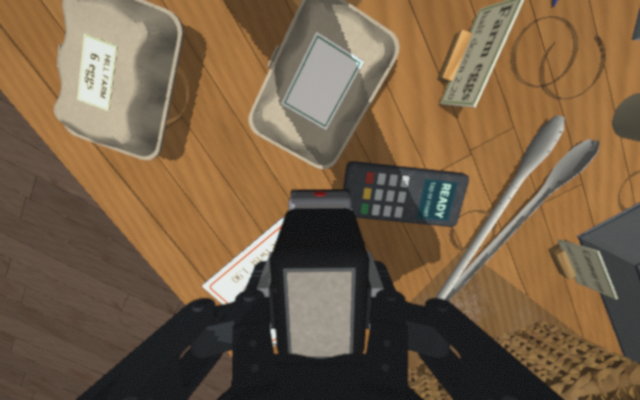

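The label is at px (322,81), with corners near (318,34), (362,63), (324,128) and (283,103). I'll compute its pose from those and check where the stamp is in the hand.

Run:
```python
from h import *
cal=ctrl.get_calibration('wrist');s=ctrl.read_state()
C=np.array([atz('wrist',(r,c),72,cal)[:2] for c,r in[(318,34),(362,63),(324,128),(283,103)]])
print(C.round(1),C.mean(0))
for e in (C[0]-C[3],C[1]-C[2],C[1]-C[0],C[2]-C[3]): print(np.linalg.norm(e),np.degrees(np.arctan2(e[1],e[0])))
R=np.array(s['orientation'])
t=np.radians(2.6);print('tool x yaw',np.degrees(np.arctan2(R[1,0],R[0,0])))
im,d=ctrl.get_image('wrist')
P=[atd('wrist',(y,x),d[y,x],cal) for y in range(272,348,3) for x in range(292,350,3) if d[y,x]>0]
P=np.array(P);L=(P-s['position'])@R;print('cap top in tool',np.median(L,0),L.min(0),L.max(0))
r=ctrl.silhouettes('cap_top','wrist')[0]['region'];ys,xs=np.nonzero(r&(d>0))
L=np.array([(atd('wrist',(y,x),d[y,x],cal)-s['position'])@R for y,x in zip(ys,xs)])
T=L[abs(L[:,1]+45)<6];print(np.percentile(T,[1,50,99],axis=0).round(1))
```

```text
[[ 610.5 -164.9]
 [ 657.2 -163.5]
 [ 658.3 -230.9]
 [ 612.7 -232. ]] [ 634.64330072 -197.82838777]
67.16933926042871 91.84386029910898
67.42713295606033 90.93980457011028
46.693077896123405 1.6393440418446337
45.63080570733481 1.321419716261746
tool x yaw 31.843585616306747
cap top in tool [  0.07280694 -44.17265578   4.54157621] [-12.5412192  -45.70857086 -17.20216176] [ 12.59009503 -42.74010697  23.29542055]
[[-20.  -45.3 -20.2]
 [ -0.5 -43.8   8.8]
 [ 19.2 -39.4  30. ]]
```

{"op": "arm_command", "data": {
  "steps": [
    [255,[0,0,0],0.8],
    [255,[0,0,0],0.9],
    [255,[0,0,0],0.9],
    [255,[0,0,0],0.9],
    [255,[0,0,0],0.9],
    [255,[0,0,0],0.9],
    [255,[0,0,0],0.7],
    [255,[0,0,0],0],
    [255,[0,0,0],0]
  ]
}}

```text
time_s: 10.72
position: [690.0, -290.5, 216.4]
orientation: [[0.999, -0.0, -0.033], [0.033, -0.0, 0.999], [-0.0, -1.0, -0.0]]
ft_force: [-0.2, 0.2, -1.7]
width: 41.3
```

{"op": "arm_command", "data": {
  "steps": [
    [255,[-0.2,0,0.4],0],
    [255,[-0.4,0,0.7],0],
    [255,[-0.4,0,0.7],0],
    [255,[-0.4,0.4,0.7],0],
    [255,[-0.4,0.4,0.7],0],
    [255,[-0.3,0.4,0.5],0],
    [255,[0,0.4,0],0],
    [255,[0,0.4,0],0],
    [255,[0,0.3,0],0],
    [255,[0,0,0],0],
    [255,[0,0,0],0],
    [255,[0,0,0],0]
  ]
}}

```text
time_s: 11.72
position: [635.1, -201.4, 159.1]
orientation: [[1.0, 0.001, -0.03], [0.03, -0.001, 1.0], [0.001, -1.0, -0.001]]
ft_force: [0.4, 1.3, -2.1]
width: 41.7
```

Run:
```python
from h import *
s=ctrl.read_state();R=np.array(s['orientation'])
print(s['time_s'],np.round(s['position'],1),np.degrees(np.arctan2(R[1,0],R[0,0])),R[:,1].round(4),s['ft_force'],s['width'])
for cam in('scene','side'):
    im,d=ctrl.get_image(cam);
    cv2.imwrite(f'pics/{cam}5.png',cv2.resize(im[150:290,220:460] ,None,fx=3,fy=3)[:,:,::-1])
    for q,z in(('label',72),('cap_top',192)):
        for r in ctrl.place_of(q,cam)[:2]: print(cam,q,round(r['score'],2),np.round(atz(cam,r['position'],z)))
```

```text
11.7167 [ 635.1 -201.4  159.1] 1.7050293818951368 [ 0.001  -0.0012 -1.    ] [ 0.39285323  1.30494032 -2.0660109 ] 41.719201303412056
scene label 0.94 [ 631. -198.   72.]
scene label 0.48 [ 665. -186.   72.]
scene cap_top 0.51 [ 652. -203.  192.]
side cap_top 0.87 [ 648. -223.  192.]
```

View pics/side5.png

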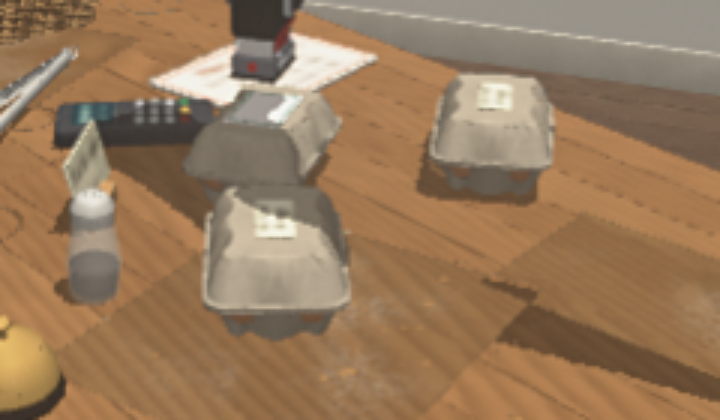

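The side view shows the stamp hanging upright above the dated box. I'll correct tz by +0.1 and lower to just above the label.

{"op": "arm_command", "data": {
  "steps": [
    [255,[0,0.2,0.08],0],
    [255,[0,0.3,0],0],
    [255,[0,0.3,0],0],
    [255,[0,0.25,0],0],
    [255,[0,0.15,0],0],
    [255,[0,0.08,0],0],
    [255,[0,0,0],0],
    [255,[0,0,0],0]
  ]
}}

```text
time_s: 12.68
position: [634.6, -198.2, 126.8]
orientation: [[1.0, -0.0, -0.031], [0.031, -0.0, 1.0], [-0.0, -1.0, -0.0]]
ft_force: [-0.1, -0.6, -1.9]
width: 41.3
```

{"op": "arm_command", "data": {
  "steps": [
    [255,[0,0.04,0],0],
    [255,[0,0.04,0],0],
    [255,[0,0,0],0],
    [255,[0,0,0],0]
  ]
}}

```text
time_s: 13.02
position: [634.6, -198.0, 124.9]
orientation: [[1.0, 0.0, -0.031], [0.031, -0.0, 1.0], [0.0, -1.0, -0.0]]
ft_force: [0.1, -0.3, -1.7]
width: 40.9
```

{"op": "arm_command", "data": {
  "steps": [
    [255,[0,0.04,0],0],
    [255,[0,0.04,0],0],
    [255,[0,0,0],0],
    [255,[0,0,0],0]
  ]
}}

```text
time_s: 13.35
position: [634.8, -198.1, 123.6]
orientation: [[1.0, 0.001, -0.031], [0.031, -0.0, 1.0], [0.001, -1.0, -0.0]]
ft_force: [-0.5, 0.4, 1.5]
width: 41.3
```

{"op": "arm_command", "data": {
  "steps": [
    [255,[0,0.04,0],0],
    [255,[0,0,0],0],
    [255,[0,0,0],0],
    [255,[0,0,0],0]
  ]
}}

```text
time_s: 13.68
position: [634.8, -198.1, 122.1]
orientation: [[1.0, 0.001, -0.031], [0.031, -0.0, 1.0], [0.001, -1.0, -0.0]]
ft_force: [-0.3, 1.0, 3.9]
width: 41.3
```

It made contact at about z 123.8, and the force now rises with the spring. One check before the press.

Run:
```python
from h import *
a=[]
for cam,(r,c) in(('scene',(165,330)),('side',(130,250))):
    im,d=ctrl.get_image(cam); a.append(cv2.resize(im[r:r+100,c:c+100],None,fx=4,fy=4,interpolation=cv2.INTER_CUBIC))
cv2.imwrite('pics/c6.png',np.hstack(a)[:,:,::-1])
```

```text
(no output)
```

View pics/c6.png

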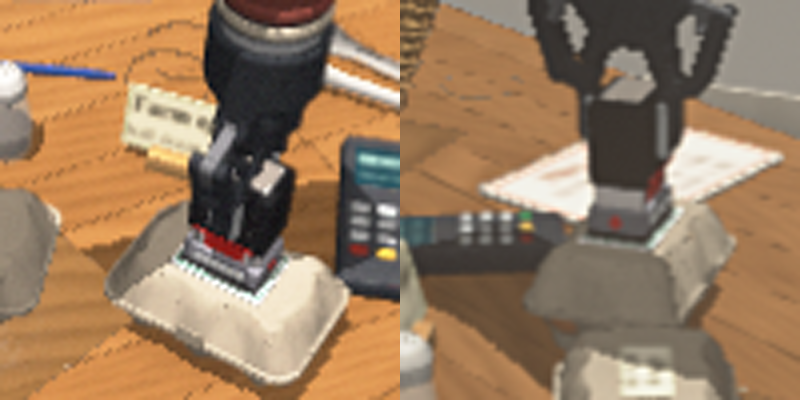

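Both views show the foot standing square inside the label, with an even green and white margin. I'll press gradually.

{"op": "arm_command", "data": {
  "steps": [
    [255,[0,0.04,0],0],
    [255,[0,0.04,0],0],
    [255,[0,0.04,0],0],
    [255,[0,0.04,0],0],
    [255,[0,0.04,0],0],
    [255,[0,0.04,0],0],
    [255,[0,0.04,0],0],
    [255,[0,0.04,0],0],
    [255,[0,0,0],0],
    [255,[0,0,0],0]
  ]
}}

```text
time_s: 14.62
position: [634.8, -198.1, 114.5]
orientation: [[1.0, 0.001, -0.031], [0.031, -0.0, 1.0], [0.001, -1.0, -0.0]]
ft_force: [-0.9, 1.3, 6.8]
width: 40.9
```

{"op": "arm_command", "data": {
  "steps": [
    [255,[0,0.04,0],0],
    [255,[0,0.04,0],0],
    [255,[0,0,0],0],
    [255,[0,0,0],0]
  ]
}}

```text
time_s: 14.95
position: [634.8, -198.1, 112.7]
orientation: [[1.0, 0.001, -0.031], [0.031, -0.0, 1.0], [0.001, -1.0, -0.0]]
ft_force: [-0.8, 1.7, 8.1]
width: 41.3
```

{"op": "arm_command", "data": {
  "steps": [
    [255,[0,0.04,0],0],
    [255,[0,0.04,0],0],
    [255,[0,0,0],0],
    [255,[0,0,0],0]
  ]
}}

```text
time_s: 15.28
position: [634.8, -198.1, 110.9]
orientation: [[1.0, 0.001, -0.031], [0.031, -0.0, 1.0], [0.001, -1.0, -0.0]]
ft_force: [-1.5, 1.5, 8.6]
width: 41.5
```

{"op": "arm_command", "data": {
  "steps": [
    [255,[0,0.04,0],0],
    [255,[0,0,0],0],
    [255,[0,0,0],0]
  ]
}}

```text
time_s: 15.53
position: [634.8, -198.1, 110.1]
orientation: [[1.0, 0.001, -0.031], [0.031, -0.0, 1.0], [0.001, -1.0, -0.0]]
ft_force: [-2.0, -0.1, 10.4]
width: 41.4
```

{"op": "arm_command", "data": {
  "steps": [
    [255,[0,0.03,0],0],
    [255,[0,0,0],0],
    [255,[0,0,0],0],
    [255,[0,0,0],0]
  ]
}}

```text
time_s: 15.87
position: [634.8, -198.1, 109.6]
orientation: [[1.0, 0.001, -0.031], [0.031, -0.0, 1.0], [0.001, -1.0, -0.0]]
ft_force: [-1.5, 1.5, 9.9]
width: 41.3
```

Run:
```python
from h import *
a=[]
for cam,(r,c) in(('scene',(165,330)),('side',(130,250))):
    im,d=ctrl.get_image(cam); a.append(cv2.resize(im[r:r+100,c:c+100],None,fx=4,fy=4,interpolation=cv2.INTER_CUBIC))
cv2.imwrite('pics/c7.png',np.hstack(a)[:,:,::-1])
s=ctrl.read_state();print(s['time_s'],s['position'],s['ft_force'],s['moment'])
```

```text
15.9667 [ 634.80555527 -198.14992875  109.56856846] [-1.66824677  2.30104487  9.21632864] [ 0.23746658  0.71773315 -0.01460333]
```

View pics/c7.png

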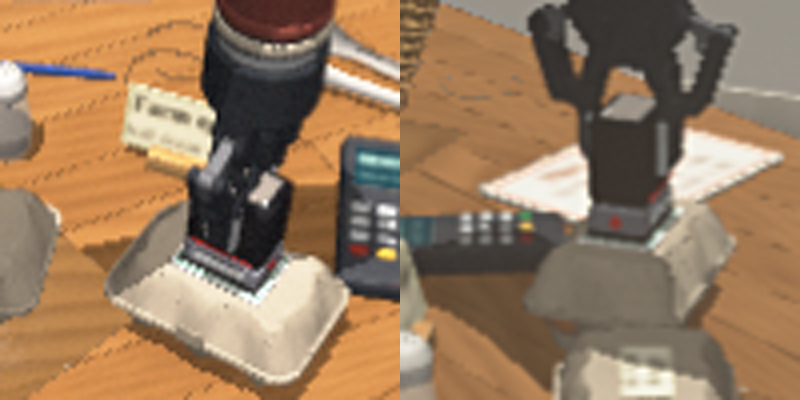

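The cap is nearly all the way down, with the red band almost gone. I'll continue finely until the hard stop shows in the force.

{"op": "arm_command", "data": {
  "steps": [
    [255,[0,0.03,0],0],
    [255,[0,0,0],0],
    [255,[0,0,0],0]
  ]
}}

```text
time_s: 16.22
position: [634.8, -198.2, 109.6]
orientation: [[1.0, 0.001, -0.031], [0.031, 0.0, 1.0], [0.001, -1.0, 0.0]]
ft_force: [-2.9, 1.7, 13.8]
width: 41.1
```

{"op": "arm_command", "data": {
  "steps": [
    [255,[0,0.03,0],0],
    [255,[0,0,0],0],
    [255,[0,0,0],0]
  ]
}}

```text
time_s: 16.47
position: [634.9, -198.2, 109.6]
orientation: [[1.0, 0.001, -0.031], [0.031, 0.0, 1.0], [0.001, -1.0, 0.0]]
ft_force: [-4.0, 2.1, 15.8]
width: 40.9
```

The hard stop is reached: z stays at 109.6 while the force rises to about 16 N. I'll hold, then hand in.

{"op": "arm_command", "data": {
  "steps": [
    [255,[0,0,0],0],
    [255,[0,0,0],0],
    [255,[0,0,0],0],
    [255,[0,0,0],0],
    [255,[0,0,0],0],
    [255,[0,0,0],0]
  ]
}}

```text
time_s: 16.97
position: [634.8, -198.1, 109.5]
orientation: [[1.0, 0.001, -0.031], [0.031, 0.0, 1.0], [0.001, -1.0, 0.0]]
ft_force: [-3.1, 2.9, 15.8]
width: 41.5
```

```bash
python3 -c "
from h import *
s=ctrl.read_state();print(s['time_s'],s['position'],s['ft_force'],s['width'])
if 8<s['ft_force'][2]<28: print(ctrl.hand_in())"
```

```text
16.9667 [ 634.83718557 -198.14750178  109.51936391] [-3.12043667  2.87085852 15.8087523 ] 41.463946595305586
the job is handed in; nothing more can be done
None
```

I took the stamp from its tray, stood it on the white label, pressed it to its hard stop and handed the job in at 17 s while still holding it down. The hand-in reports no verdict, so I can't confirm the result beyond my own checks.

- **Position:** the arm's last pose was (634.8, -198.1) mm, against a label centre measured at about (634.5, -198). It is turned 1.8°, against a label angle of 1.4° to 2.7° depending on how I measured it. Close-up crops from both fixed cameras showed the foot square and centred on the label.
- **Press:** the tool went down about 14 mm from first contact. It then stayed at 109.6 mm while the force rose to 15.8 N, which means the cap is fully down. The box carries roughly 17 N, well under the 40 N limit.
- **Force reading:** there was also a steady sideways force of about 3 N in both x and y, which did not shift the stamp.
- **Other objects:** the arm did not come near the other egg boxes, the shaker or the bell. I did not re-measure their positions at the end.

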